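# Rack the cork rollers as a pyramid

## Task

Clear the bench for the next binding job: put the three loose cork rollers away on the plywood rack as a pyramid. Lay the two with black ends into the two gaps of the bottom row, and the one with blue ends in the saddle on top of them, each lying parallel to the bottom row with its ends in line with it. The bottom row stays in its slots, and the other things on the bench stay where they are.

Things in the scene. Friction and masses are not known exactly. Their poses are not given: they have to be found in the camera images.
- roller_a: cylindrical cork polishing roller, 62 mm diameter, 110 mm long over its hard black end caps (cork sleeve 92 mm, caps 58 mm diameter), about 0.18 kg; hard, does not squash. Origin on its axis at mid-length (31 mm above what it lies on); own x along its axis; both ends are alike. Lies loose on the bench top (axis level) and rolls if nudged; goes into either gap of the bottom row.
- roller_b: cylindrical cork polishing roller, 62 mm diameter, 110 mm long over its hard black end caps (cork sleeve 92 mm, caps 58 mm diameter), about 0.18 kg; hard, does not squash. Origin on its axis at mid-length (31 mm above what it lies on); own x along its axis; both ends are alike. Lies loose on the bench top, same as roller_a and interchangeable with it.
- roller_blue: cylindrical cork polishing roller, 62 mm diameter, 110 mm long over its hard BLUE end caps (cork sleeve 92 mm, caps 58 mm diameter), about 0.18 kg; hard, does not squash. Origin on its axis at mid-length (31 mm above what it lies on); own x along its axis; both ends are alike. Lies loose on the bench top; goes on top of the pyramid.
- rack: Low plywood roller rack screwed to the bench, 124 mm (own x) by 270 mm (own y): base 12 mm thick, 10 mm slats that chock the bottom rollers, end cheeks 52 mm high. Origin: centre of its underside, on the bench (z = 0). Three rollers lie in it, axes along own x and 43 mm above the bench, pitch 88 mm along own y (26 mm clear between neighbours). Spot and yaw vary.
- base_left: cylindrical cork polishing roller, 62 mm diameter, 110 mm long over its hard black end caps (cork sleeve 92 mm, caps 58 mm diameter), about 0.18 kg; hard, does not squash. Origin on its axis at mid-length (31 mm above what it lies on); own x along its axis; both ends are alike. Already in the rack, bottom row, at own y +88 mm of the rack; stays there.
- base_mid: cylindrical cork polishing roller, 62 mm diameter, 110 mm long over its hard black end caps (cork sleeve 92 mm, caps 58 mm diameter), about 0.18 kg; hard, does not squash. Origin on its axis at mid-length (31 mm above what it lies on); own x along its axis; both ends are alike. Already in the rack, bottom row, middle; stays there.
- base_right: cylindrical cork polishing roller, 62 mm diameter, 110 mm long over its hard black end caps (cork sleeve 92 mm, caps 58 mm diameter), about 0.18 kg; hard, does not squash. Origin on its axis at mid-length (31 mm above what it lies on); own x along its axis; both ends are alike. Already in the rack, bottom row, at own y -88 mm of the rack; stays there.
- gap_left (a point): Where the centre of a roller lies once saddled between base_left and base_mid: 86.7 mm above the bench, rack y +44 mm; axes as the rack's, x along the roller. The bottom rollers' tops are 74 mm above the bench, 13 mm below this roller's axis: fingers across its diameter must hold it by their tips.
- gap_right (a point): The same between base_mid and base_right, rack y -44 mm. Rollers in both gaps leave 26 mm of clear space between them.
- saddle_top (a point): Where the centre of the top roller comes to lie, saddled between the two rollers of the second layer: 130.4 mm above the bench, rack y 0; axes as the rack's.
- heel_piece: Bystander, leave it alone. White nylon ski-binding heel piece on a black track, 110 x 62 x 75 mm, origin at the centre of its underside.
- brake_pedal: Bystander, leave it alone. Blue ski-brake pedal, 75 x 58 mm, with two steel wire arms towards own -x, 150 mm over all and 16 mm high, origin under the pedal's centre.
- screw_tin: Bystander, leave it alone. Open round tin of chrome mounting screws, 84 mm diameter, 26 mm high, origin at the centre of its underside.
- centre_punch: Bystander, leave it alone. Steel centre punch lying down, 130 mm long along own x, 13 mm thick, origin under its middle.
- screwdriver: Bystander, leave it alone. Screwdriver lying down with a red handle, 200 mm long along own x (tip at +x), origin under its middle.
- glue_bottle: Bystander, leave it alone. White glue bottle with red cap, upright, 42 mm diameter, 100 mm high, origin at the centre of its underside.

How it is judged (in metres and radians):
At the end, for the whole second after the job is handed in: A black-ended roller rests in each gap and the blue-ended one in the saddle above: within 8 mm of the seat sideways and in height, 15 mm lengthways, 0.12 rad of the rack's axis, at rest. Bottom rollers moved under 12 mm (6 mm sideways from their slots) ((((x of roller_a in the frame of gap_left between -0.015 and 0.015 m and y of roller_a in the frame of gap_left between -0.008 and 0.008 m and z of roller_a in the frame of gap_left between -0.008 and 0.008 m and angle between the x axis of roller_a and the x axis of gap_left, either way round below 0.12 rad and linear speed of roller_a below 0.02 m/s and angular speed of roller_a below 0.3 rad/s) and (x of roller_b in the frame of gap_right between -0.015 and 0.015 m and y of roller_b in the frame of gap_right between -0.008 and 0.008 m and z of roller_b in the frame of gap_right between -0.008 and 0.008 m and angle between the x axis of roller_b and the x axis of gap_right, either way round below 0.12 rad and linear speed of roller_b below 0.02 m/s and angular speed of roller_b below 0.3 rad/s)) or ((x of roller_b in the frame of gap_left between -0.015 and 0.015 m and y of roller_b in the frame of gap_left between -0.008 and 0.008 m and z of roller_b in the frame of gap_left between -0.008 and 0.008 m and angle between the x axis of roller_b and the x axis of gap_left, either way round below 0.12 rad and linear speed of roller_b below 0.02 m/s and angular speed of roller_b below 0.3 rad/s) and (x of roller_a in the frame of gap_right between -0.015 and 0.015 m and y of roller_a in the frame of gap_right between -0.008 and 0.008 m and z of roller_a in the frame of gap_right between -0.008 and 0.008 m and angle between the x axis of roller_a and the x axis of gap_right, either way round below 0.12 rad and linear speed of roller_a below 0.02 m/s and angular speed of roller_a below 0.3 rad/s))) and x of roller_blue in the frame of saddle_top between -0.015 and 0.015 m and y of roller_blue in the frame of saddle_top between -0.008 and 0.008 m and z of roller_blue in the frame of saddle_top between -0.008 and 0.008 m and angle between the x axis of roller_blue and the x axis of saddle_top, either way round below 0.12 rad and linear speed of roller_blue below 0.02 m/s and angular speed of roller_blue below 0.3 rad/s and y of base_left in the frame of rack between 0.082 and 0.094 m and z of each of base_left, base_mid, base_right in the frame of rack below 0.05 m and distance of each of base_left, base_mid, base_right from where it was at the start of the episode below 0.012 m and angle between the x axis of each of base_left, base_mid, base_right and the x axis of rack, either way round below 0.12 rad and y of base_mid in the frame of rack between -0.006 and 0.006 m and y of base_right in the frame of rack between -0.094 and -0.082 m); the robot touches nothing.
It fails at once if a bystander (heel piece, brake pedal, screw tin, centre punch, screwdriver, glue bottle) is moved by more than 30 mm (distance of any of heel_piece, brake_pedal, screw_tin, centre_punch, screwdriver, glue_bottle from where it was at the start of the episode above 0.03 m).
It also fails if it takes over 69 s, if anything falls off the work surface, if the arm or the gripper's body presses on something with over 40 N, if the wrist force passes 120 N, or if a joint passes its speed limit or range.

## Robot

A 6-joint arm with a two-finger parallel gripper is mounted at the origin on the work surface. World frame = base frame: x ahead of the robot, y to its left, z up, the work surface at z = 0. Lengths are in m, angles in degrees, forces in N, time in s.
With the tool pointing down it reaches from about 0.325 to 0.85 m from the base axis. Payload 15.5 kg.
Tool frame: the origin (TCP) lies midway between the tips of the shut fingers; the grasp point (between the pads) lies 19 mm behind it; y points along the fingers, x is the direction in which the jaws open and shut, and the axes are right-handed (so a half turn about y gives the same grasp; the last joint's range is limited). The gripper opens to 91 mm and grips with 3 to 60 N. Pads are 32 mm wide; open, the fingers measure 118 mm over their backs; the gripper's body (76 mm by 178 mm) begins 60 mm behind the grasp point.
Start: joints at [-75.831, 28.281, 77.091, -0, 74.628, -5.472], TCP at [0.21, -0.589, 0.214] pointing down, gripper open.
Joint ranges: [-166.48, 166.48], [-47.26, 123.95], [12.59, 153.08], [-70.14, 250.14], [6.76, 159.57], [-176.63, 176.63]. Speed limits (degrees/s): [108.29, 108.29, 147.25, 172.46, 172.46, 172.46].

## Interface

Orientations are given as a 3x3 rotation matrix whose columns are the frame's x, y, z axes.
In Python, from bench import ctrl gives the robot as it stands. The module is installed in compiled form; this text tells all that it offers. Calls block until the motion is done:
- ctrl.goto(position, orientation): joint-space move of the TCP to a pose.
- ctrl.move_l(position, vel=0.15, ori=None, contact_N=None): straight line of the TCP; ori=None keeps the orientation; vel is the mean speed in m/s. With contact_N (N) it stops when the force on the tool has changed by that much, and returns True; else False.
- ctrl.movej(angles): joint-space move.
- ctrl.command_gripper(opening): opening from 0.0 (shut) to 1.0 (fully open); the grip force is fixed at half the most; returns when the fingers have stopped.
- ctrl.sleep(seconds).
- ctrl.ik(position, orientation): joint angles nearest the present ones, or None.
- ctrl.read_camera(name): name is "side" or "top"; returns the picture (420x560x3 uint8, blue, green, red); there is no depth.
- ctrl.camera_params(name): a dict with "fx", "fy", "cx", "cy" (pixels), "D" ([k1, k2, p1, p2, k3] as OpenCV has them; the pictures are not rectified), "pose" (4x4, takes a point from camera to world coordinates). Camera axes: x right, y up, looking along -z (the intrinsics and any distortion apply to the point x, -y, -z); pixel columns grow to the right and rows downward; lengths in m; the calibration is good to about 2 mm. A picture is of the moment at which its call begins. camera_params takes no time and is no camera call.
A pose or a line that the arm cannot do raises ctrl.MotionError and nothing moves.
- ctrl.sign_off(): hands the job in, once; it reports no verdict.
Readings, each from a call of its own:
- ctrl.current_t(): time.
- ctrl.current_q(): joint angles.
- ctrl.current_dq(): joint speeds.
- ctrl.current_effort(): joint torques, N m.
- ctrl.current_tool_pos(): TCP position.
- ctrl.current_eef_rot(): TCP orientation.
- ctrl.current_contact_force(): force on the tool from outside, world axes, zero at the start.
- ctrl.current_wrist_torque(): the same for the moment, N m.
- ctrl.current_grip_width(): opening from 0.0 (shut) to 1.0 (fully open).
Only numpy, scipy, OpenCV 4.12 (cv2) and the standard library are available. Lean on these libraries where they do the work, as an engineer would, in place of code of your own. Each camera call takes 0.05 s, during which the arm holds its last target. There are 200 camera calls.

## Working session

There is one attempt and no reset: what is moved stays moved. The work goes in short steps, each a Python script; the robot and the scene stay as the last script left them, time stands still between calls to the robot, and variables do not carry over. Pictures are saved under pics/ and viewed, about 8 in all and at most 12, crops included, and the job is handed in when it is done.

```bash
mkdir -p pics
python3 - <<'E'
from bench import ctrl
import cv2,numpy as np
for n in("top","side"):
    cv2.imwrite(f"pics/{n}0.png",ctrl.read_camera(n)); p=ctrl.camera_params(n)
    print(n,{k:np.round(v,3).tolist() for k,v in p.items()})
print(ctrl.current_t(),ctrl.current_eef_rot())
E
```

```text
top {'fx': 478.302, 'fy': 478.302, 'cx': 278.318, 'cy': 204.626, 'D': [-0.027, 0.0, 0.0, 0.0, 0.0], 'pose': [[0.001, 0.996, -0.092, 0.437], [-1.0, -0.0, -0.009, -0.036], [-0.009, 0.092, 0.996, 1.497], [0.0, 0.0, 0.0, 1.0]]}
side {'fx': 416.193, 'fy': 416.193, 'cx': 285.557, 'cy': 204.173, 'D': [-0.045, 0.0, 0.0, 0.0, 0.0], 'pose': [[-0.98, 0.149, -0.135, 0.448], [-0.201, -0.733, 0.65, 0.63], [-0.002, 0.664, 0.748, 0.832], [0.0, 0.0, 0.0, 1.0]]}
0.1 [[ 3.36145240e-01 -2.46519801e-04  9.41810128e-01]
 [-9.41809612e-01  9.90967196e-04  3.36145316e-01]
 [-1.01616942e-03 -9.99999479e-01  1.00934188e-04]]
```

View pics/top0.png

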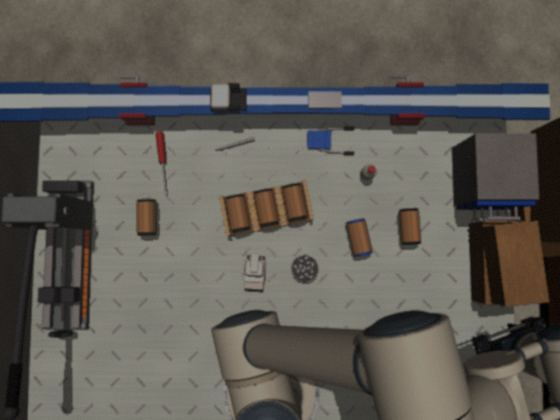

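View pics/side0.png

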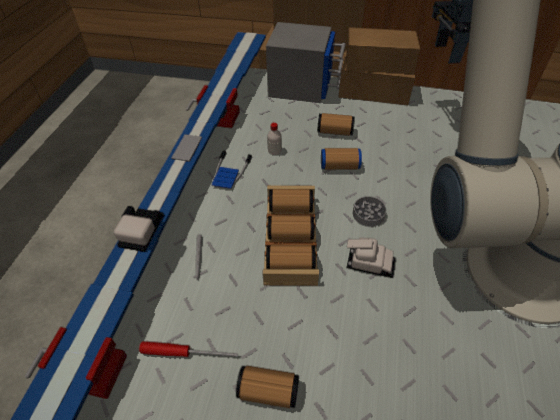

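The top view shows black rollers at about (147,217) and (410,226), the blue one at (360,238), and the rack row at (237,212), (266,207) and (296,201). The side view agrees. Next I'll segment the cork in both views and triangulate.

```bash
cat > h.py <<'E'
import cv2,numpy as np
from bench import ctrl
def ray(n,uv):
    p=ctrl.camera_params(n);K=np.array([[p["fx"],0,p["cx"]],[0,p["fy"],p["cy"]],[0,0,1]])
    q=cv2.undistortPoints(np.array(uv,float).reshape(-1,1,2),K,np.array(p["D"],float)).reshape(-1,2)
    T=np.array(p["pose"]);d=np.c_[q[:,0],-q[:,1],-np.ones(len(q))]@T[:3,:3].T
    return T[:3,3],d
def onplane(n,uv,z):
    o,d=ray(n,uv);return o+d*((z-o[2])/d[:,2])[:,None]
def blobs(img,f=4):
    b=cv2.resize(img,None,fx=f,fy=f,interpolation=cv2.INTER_CUBIC)
    h=cv2.cvtColor(b,cv2.COLOR_BGR2HSV)
    m=cv2.inRange(h,(5,100,50),(16,255,255))
    m=cv2.morphologyEx(m,cv2.MORPH_OPEN,np.ones((9,9)))
    return b,m
E
python3 - <<'E'
from h import *
outs=[]
for n,roi in(("top",(120,170,440,270)),("side",(220,100,370,415))):
    img=cv2.imread(f"pics/{n}0.png");b,m=blobs(img)
    c,_=cv2.findContours(m,cv2.RETR_EXTERNAL,cv2.CHAIN_APPROX_NONE)
    for k in c:
        if cv2.contourArea(k)<2500: continue
        r=cv2.minAreaRect(k); cx,cy=(np.array(r[0])+.5)/4-.5
        if not(roi[0]<cx<roi[2] and roi[1]<cy<roi[3]): continue
        bp=cv2.boxPoints(r);cv2.polylines(b,[bp.astype(int)],1,(0,255,0),1)
        z=.031 if not(n=="top" and 215<cx<320 or n=="side" and 180<cy<300) else .043
        e=(bp+.5)/4-.5; P=onplane(n,e,z); C=onplane(n,[(cx,cy)],z)[0]
        s=[P[1]-P[0],P[2]-P[1]]; L=[np.linalg.norm(v[:2]) for v in s]
        print(n,np.round((cx,cy),1),"C",np.round(C,4),"L",np.round(L,3),"ang",[round(float(np.degrees(np.arctan2(v[1],v[0])))%180,1) for v in s])
    x0,y0,x1,y1=[4*v for v in roi]; o=b[y0:y1,x0:x1]
    outs.append(cv2.resize(o,None,fx=min(800/o.shape[1],600/o.shape[0]),fy=min(800/o.shape[1],600/o.shape[0])))
outs[1]=cv2.resize(outs[1],None,fx=1,fy=1)
cv2.imwrite("pics/seg_top.png",outs[0]);cv2.imwrite("pics/seg_side.png",outs[1])
E
```

```text
top [358.8 237.2] C [ 0.4718 -0.2685  0.031 ] L [0.057 0.09 ] ang [102.7, 11.9]
top [409.7 226. ] C [ 0.506  -0.4251  0.031 ] L [0.058 0.099] ang [94.1, 2.6]
top [146.  216.5] C [0.5352 0.3857 0.031 ] L [0.057 0.097] ang [90.0, 1.4]
top [265.6 208.7] C [0.5583 0.0163 0.043 ] L [0.262 0.12 ] ang [100.9, 10.5]
side [266.1 386.1] C [0.5372 0.3862 0.031 ] L [0.064 0.101] ang [95.6, 2.0]
side [290.2 228.4] C [0.5641 0.019  0.043 ] L [0.134 0.248] ang [12.5, 99.5]
side [341.6 158.2] C [ 0.4712 -0.2692  0.031 ] L [0.097 0.089] ang [11.6, 94.9]
side [335.7 123.7] C [ 0.5074 -0.4248  0.031 ] L [0.098 0.1  ] ang [95.4, 3.4]
```

View pics/seg_top.png

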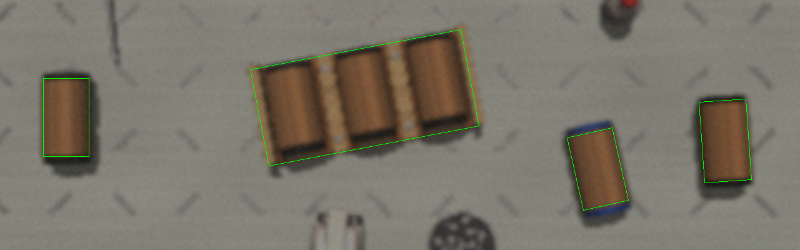

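The boxes fit the three loose rollers well, and both views agree to about 2 mm. The rack blob is merged with its plywood, so I'll enlarge the rack in both views.

Run:
```python
from h import *
t=cv2.imread("pics/top0.png")[175:241,214:319]; s=cv2.imread("pics/side0.png")[180:290,255:330]
f=lambda a,k:cv2.convertScaleAbs(cv2.resize(a,None,fx=k,fy=k,interpolation=cv2.INTER_CUBIC),alpha=1.6)
T=f(t,4.5);S=f(s,4.2)
o=np.zeros((470,800,3),np.uint8);o[:T.shape[0],:T.shape[1]]=T;o[:S.shape[0],480:480+S.shape[1]]=S
# overlay: project model corners of sleeves given guess
def proj(n,P):
    p=ctrl.camera_params(n);M=np.linalg.inv(np.array(p["pose"]));q=(M[:3,:3]@np.array(P).T).T+M[:3,3]
    K=np.array([[p["fx"],0,p["cx"]],[0,p["fy"],p["cy"]],[0,0,1]])
    return cv2.projectPoints(q*[1,-1,-1],np.zeros(3),np.zeros(3),K,np.array(p["D"],float))[0].reshape(-1,2)
cx,cy,a=.5605,.0165,np.radians(11.0)
R=np.array([[np.cos(a),-np.sin(a)],[np.sin(a),np.cos(a)]])
for y in(-.088,0,.088):
    for n,(ox,oy),k,off in(("top",(214,175),4.5,0),("side",(255,180),4.2,480)):
        # silhouette lines of axis-parallel cylinder as seen from camera: generators farthest out
        c=np.array(ctrl.camera_params(n)["pose"])[:3,3]
        ctr=np.r_[R@[0,y]+[cx,cy],.043];ax=np.r_[R@[1,0],0];yy=np.r_[R@[0,1],0];zz=np.array([0,0,1])
        v=c-ctr;ph=np.arctan2(v@zz,v@yy);w=np.arccos(.031/np.hypot(v@zz,v@yy))
        g=[ctr+.031*(np.cos(t)*yy+np.sin(t)*zz) for t in(ph+w,ph-w)]
        q=proj(n,[g[0]+.046*ax,g[0]-.046*ax,g[1]-.046*ax,g[1]+.046*ax])
        q=((q-[ox,oy]+.5)*k-.5+[off,0]).astype(int)
        cv2.polylines(o,[q],1,(0,255,0),1)
cv2.imwrite("pics/rack.png",o)
```

```text
(no output)
```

View pics/rack.png

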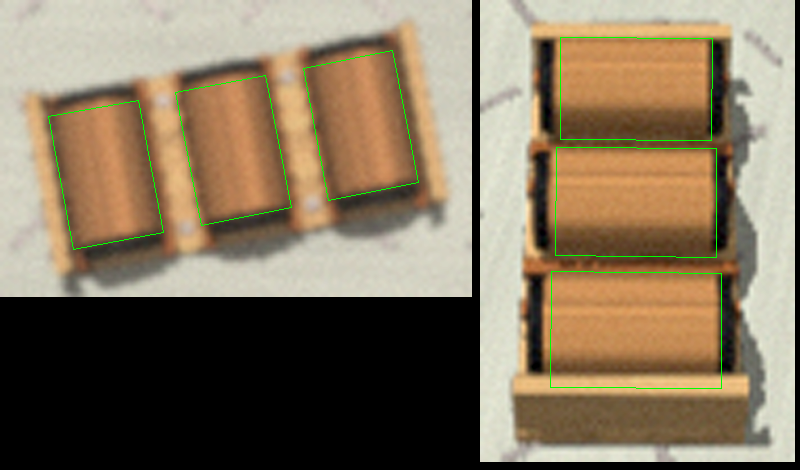

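The overlay fits laterally and in yaw. The cork sits about 2 mm further along +x, so the rack is at about (0.5625, 0.017) with yaw 11°. Now I'll check IK and move the first roller.

```bash
cat >> h.py <<'E'
A=11.0; RC=np.array([.5625,.0169])
def ori(a):
    t=np.radians(a-90);x=np.array([np.cos(t),np.sin(t),0]);y=np.array([0,0,-1.]);return np.c_[x,y,np.cross(x,y)]
def seat(y):
    t=np.radians(A);return RC+y*np.array([-np.sin(t),np.cos(t)])
D=.0085
def pick(xy,a,zt=.16):
    ctrl.goto([*xy,.12],ori(a)); ctrl.move_l([*xy,.031-D],.12)
    ctrl.command_gripper(0.); print("grip",ctrl.current_grip_width()*91,"t",ctrl.current_t())
    ctrl.move_l([*xy,zt],.2)
def place(xy,h,op=.8,zt=.20):
    o=ori(A); z=h-D
    ctrl.goto([*xy,z+.06],o); ctrl.move_l([*xy,z+.008],.12)
    c=ctrl.move_l([*xy,z-.0015],.02,contact_N=5)
    print("contact",c,"z-err",ctrl.current_tool_pos()[2]-z,ctrl.current_contact_force())
    ctrl.command_gripper(op); print("w",ctrl.current_grip_width()*91)
    ctrl.move_l([*xy,zt],.15); print("t",ctrl.current_t())
def save(n,f):
    i=ctrl.read_camera(n);cv2.imwrite(f"pics/{f}.png",i);return i
E
python3 - <<'E'
from h import *
for xy,a,z in[((.5363,.386),1.7,.02),(seat(.044),A,.08),((.5067,-.425),3,.02),(seat(-.044),A,.08),((.4715,-.2688),11.9,.02),(seat(0),A,.12)]:
    print(np.round(ctrl.ik([*xy,z],ori(a)),1))
pick((.5363,.386),1.7)
print(ctrl.current_contact_force())
E
```

```text
[ 30.6  43.5  81.5  -0.   55.  118.9]
[ 0.1 32.5 94.9 -0.  52.6 79.1]
[-45.2  43.5  81.4  -0.   55.1  41.8]
[-8.6 33.4 92.9 -0.  53.7 70.4]
[-36.   37.1  99.3  -0.   43.5  42.1]
[-4.4 29.6 92.2 -0.  58.2 74.6]
grip 61.31431125062959 t 5.2167
[ 0.71734187  0.39663727 -1.78157494]
```

Run:
```python
from h import *
place(seat(.044),.0867)
pick((.5067,-.425),3)
print(ctrl.current_contact_force())
t=save("top","top1");s=save("side","side1")
f=lambda a,h:cv2.resize(a,(int(a.shape[1]*h/a.shape[0]),h),interpolation=cv2.INTER_CUBIC)
o=np.hstack([f(t[165:250,205:325],330),f(s[170:295,245:340],330)]);cv2.imwrite("pics/c1.png",o);print(o.shape)
```

```text
contact True z-err 0.0005804569308286989 [ 0.44309878 -1.59775681  4.94319152]
w 72.98198018847262
t 9.6583
grip 61.22474826081774 t 12.75
[-0.25594727  0.53308161 -3.58177411]
(330, 715, 3)
```

View pics/c1.png

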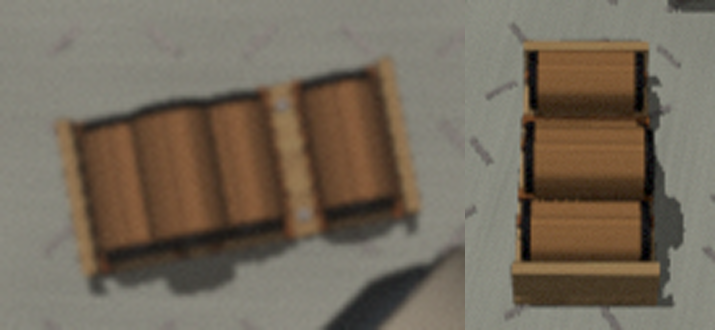

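The first roller sits in gap_left, parallel and in line with the row, and contact came within 0.6 mm of the nominal height. Next is the second roller, then the blue one.

Run:
```python
from h import *
place(seat(-.044),.0867)
pick((.4715,-.2688),11.9,.18)
print(ctrl.current_contact_force())
t=save("top","top2");s=save("side","side2")
f=lambda a,h:cv2.resize(a,(int(a.shape[1]*h/a.shape[0]),h),interpolation=cv2.INTER_CUBIC)
o=np.hstack([f(t[165:250,205:325],330),f(s[170:295,245:340],330)]);cv2.imwrite("pics/c2.png",o)
```

```text
contact True z-err 0.0009469336033514353 [ 0.69825093 -1.99510266  2.68992946]
w 72.86757550940389
t 17.5417
grip 61.4640307285444 t 19.9083
[ 0.11653766 -0.27155442 -1.73940663]
```

View pics/c2.png

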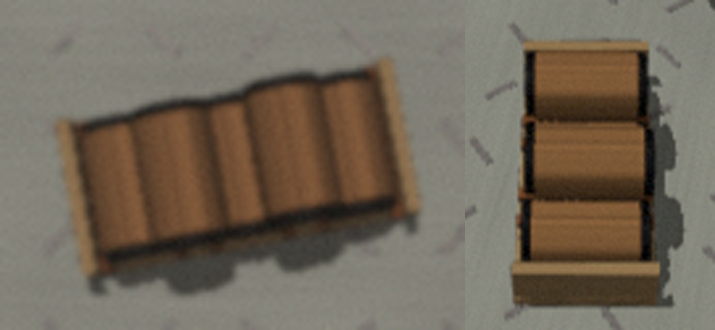

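Both second-layer rollers are seated and parallel, with the gap between them visible. Now the blue one.

Run:
```python
from h import *
place(seat(0),.1304,zt=.25)
ctrl.goto([.35,-.4,.3],ori(0)); ctrl.sleep(.5)
t=save("top","top3");s=save("side","side3");print(ctrl.current_t())
def proj(n,P):
    p=ctrl.camera_params(n);M=np.linalg.inv(np.array(p["pose"]));q=(M[:3,:3]@np.array(P).T).T+M[:3,3]
    K=np.array([[p["fx"],0,p["cx"]],[0,p["fy"],p["cy"]],[0,0,1]])
    return cv2.projectPoints(q*[1,-1,-1],np.zeros(3),np.zeros(3),K,np.array(p["D"],float))[0].reshape(-1,2)
a=np.radians(A);ax=np.array([np.cos(a),np.sin(a),0]);yy=np.array([-np.sin(a),np.cos(a),0]);zz=np.array([0,0,1.])
pan=[]
for n,im,(x0,y0,x1,y1),k in(("top",t,(205,165,325,250),3.9),("side",s,(245,150,340,295),4)):
    b=cv2.convertScaleAbs(cv2.resize(im[y0:y1,x0:x1],None,fx=k,fy=k,interpolation=cv2.INTER_CUBIC),alpha=1.5)
    c=np.array(ctrl.camera_params(n)["pose"])[:3,3]
    for y,h,col in((-.044,.0867,(0,255,255)),(.044,.0867,(0,255,255)),(0,.1304,(0,255,0))):
        ctr=np.r_[seat(y),h];v=c-ctr;ph=np.arctan2(v@zz,v@yy);w=np.arccos(.031/np.hypot(v@zz,v@yy))
        g=[ctr+.031*(np.cos(t_)*yy+np.sin(t_)*zz) for t_ in(ph+w,ph-w)]
        q=proj(n,[g[0]+.046*ax,g[0]-.046*ax,g[1]-.046*ax,g[1]+.046*ax])
        cv2.polylines(b,[((q-[x0,y0]+.5)*k-.5).astype(int)],1,col,1)
    pan.append(cv2.copyMakeBorder(b,0,580-b.shape[0],0,0,cv2.BORDER_CONSTANT))
o=np.hstack(pan)
o=o[:,:]; o=cv2.resize(o,None,fx=min(1,800/o.shape[1]),fy=min(1,800/o.shape[1]),interpolation=cv2.INTER_AREA);cv2.imwrite("pics/c3.png",o)
```

```text
contact True z-err -0.0011206779956070556 [ 1.64410252 -3.43448347  3.16163294]
w 72.93903724065389
t 24.575
26.8917
```

View pics/c3.png

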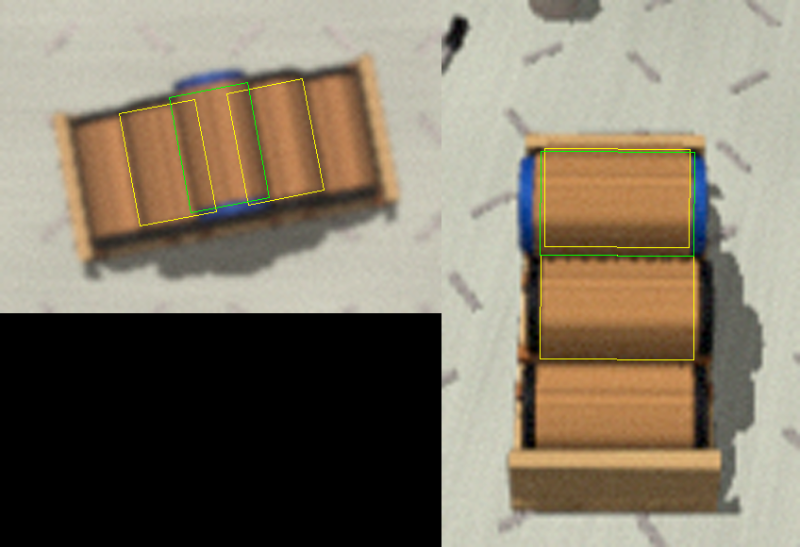

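View pics/side3.png

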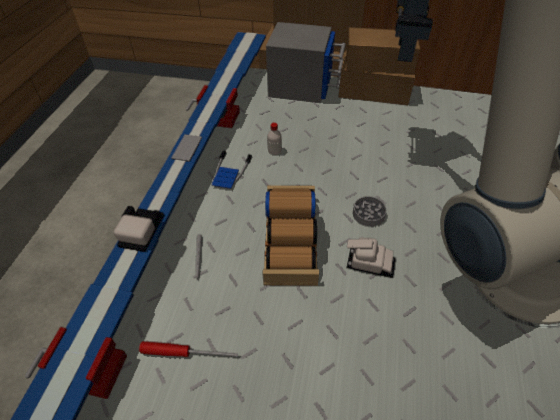

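The blue roller lies in the saddle within 1–2 px of its predicted outline in both views, and the bystanders look unmoved. Handing in.

```bash
python3 -c "
from bench import ctrl
ctrl.sign_off();print(ctrl.current_t())"
```

```text
the job is handed in; nothing more can be done
the job is handed in; nothing more can be done
```

I put the three loose rollers away as a pyramid and handed the job in. The last clock reading was 26.9 s of the 69 s allowed. The black-ended rollers lie in the two gaps and the blue-ended one in the saddle on top, each placed until light contact and released with a small opening.

- **Height:** the rollers touched down within about 1 mm of their seat heights: +0.6 mm (left gap), +0.9 mm (right gap) and −1.1 mm (top).
- **Position:** in the last pictures from both cameras, the blue roller and the two below it match their predicted outlines within about 1–2 px, parallel to the bottom row and in line with it.
- **Everything else:** by eye in those pictures, the bottom row is still in its slots and the bystanders have not moved. The arm was parked clear.

No check failed. The only disagreement was about 2 mm lengthways in my first rack estimate, which I corrected by eye before the first move. I did not measure the bottom rollers again after placing, and the sign-off gives no verdict.

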